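# Reset the interlock box under its push-latch cover

### The job

Reset the interlock box on the bench: press its flush cover with a fingertip and let go so that it pops fully open, press the round button inside fully down (leave the small square key alone), then push the cover down again and press until it latches shut, flush with the rim. Only touch and press with the fingertips; leave the things lying round the box where they are.

Things in the scene. Friction and masses are not known exactly. Their poses are not given: they have to be found in the camera images.
- interlock_box: grey interlock box fixed to the bench, 140 mm deep (x) by 190 wide (y) by 72 high. Origin on the bench; the box spans x -65 to +75, y -95 to +95 mm from it. x points from its front to its hinge side, y to its left, z up. Its top has a bay closed by a flush cover; round connector stubs on its left side stand out 9 mm
- bay_floor (a point): middle of the bay's floor, 35 mm above the bench, 37 mm below the rim, 3 mm behind the box origin; axes as the box. The bay is 106 mm deep (x) by 153 mm wide (y). On its floor stand the two buttons and, between them, a black latch block (40 mm square, 21 mm high, its middle 27 mm in front of this point)
- cover (a joint): angle of the plain grey cover, rad: 0 = latched flush; 1.4 = popped open, nearly upright, at rest; rigid stop at -0.068: press at 15 to 30 mm/s. Push-push latch: pressed from flush below -0.06 and let go, it springs open in 1 to 2 s; pushed from open to below -0.06 and let go, it latches at 0. A shallower press changes nothing. 5 to 10 N at cover_press reaches the stop; spring 4 N near flush
- cover_press (a point): where to press: on the cover's outer face, mid-width, 80 mm from the hinge axis, 22 mm from the free edge. x along the cover towards the hinge, z out of its outer face. The cover is 102 mm long (hinge to free edge), 150 wide, 5 thick; small ribs mark the place; a thin steel striker hangs 23 mm below its underside
- cover_hinge (a point): mid-width point on the cover's hinge axis, 54 mm behind the box origin, 69 mm above the bench, 3 mm below the cover's outer face. The axis runs along the box's y; shut, the cover lies from it towards the box's front (-x). This point's axes turn with the cover
- round_top (a point): centre of the top of the round black push button, 26 mm diameter, in the bay, on a 34 mm square aluminium base; top 56 mm above the bench, 16 mm below the rim; z up. It stands 49 mm left or right of the middle of the bay, which side varies
- round_button (a joint): how far the round button is pressed, m: 0 up, 0.005 fully down (about 4 N); springs back
- square_top (a point): centre of the top of the small square black key, 15 mm wide, on the same kind of base on the other side of the bay, top at the same height
- square_button (a joint): how far the square key is pressed, m: 0 up, 0.005 fully down (about 4 N); springs back
- driver_blue: screwdriver with a blue handle, 167 mm long, lying beside the box's left side; origin: centre of its underside; loose, a bystander
- adaptor_3: white coaxial adaptor, 48 mm long, 20 mm thick, lying beside the box's right side; origin: centre of its underside; loose, a bystander
- tape_roll: roll of dark tape, 57 mm across, 19 mm high, lying flat behind the box; origin: centre of its underside; loose, a bystander
- solder_reel: reel of solder, 56 mm across, 37 mm high, at the back left; origin: centre of its underside; loose, a bystander
- filter_board: small green circuit board with end connectors, 84 mm long, 11 mm high, at the back right; origin: centre of its underside; loose, a bystander
- usb_stick: blue USB stick, 49 mm long, 8 mm high, lying at the back; origin: centre of its underside; loose, a bystander

How it is judged:
By the outcome, as a careful person would: the job done as asked, in the order asked, and still so for the second after the job is handed in, with the robot touching nothing.
It also fails if it takes over 51 s, if anything falls off the work surface, if the arm or the gripper's body presses on something with over 40 N, if the wrist force passes 120 N, or if a joint passes its speed limit or range.

### The arm

A 7-joint arm with a two-finger parallel gripper is mounted at the origin on the work surface; the furniture and walls round the work are solid. World frame = base frame: x ahead of the robot, y to its left, z up, the work surface at z = 0. Lengths are in m, angles in rad, forces in N, time in s.
With the tool pointing down it reaches from about 0.425 to 0.875 m from the base axis. Payload 9.9 kg.
Tool frame: the origin (TCP) lies at the very end of the fingers, on their centre line; the grasp point (between the pads) lies 19 mm behind it; z points along the fingers, y is the line along which they close (so a half turn about z gives the same grasp; the last joint's range is limited). The gripper opens to 85 mm and grips with 20 to 120 N. Pads are 22 mm wide; open, the fingers measure 114 mm over their backs; the gripper's body (76 mm by 85 mm) begins 54 mm behind the grasp point. The pads swing forward as they close: fully open they stand 13 mm farther back than shut.
Start: joints at [1.198, 0.576, 0.025, 1.437, -0.015, 1.129, -0.057], TCP at [0.192, -0.647, 0.231] pointing down, gripper open.
Joint ranges: [-2.76, 2.76], [-0.34, 2.15], [-1.52, 1.57], [0.19, 2.46], [-1.09, 4.23], [0.17, 1.99], [-2.82, 2.82]. Speed limits (rad/s): [2.22, 2.22, 3.01, 3.01, 3.14, 3.14, 3.14].

### API

Orientations are given as a unit quaternion [x, y, z, w].
In Python, from cell import ctrl, imaging, boxes_of, landmark_of gives the robot as it stands.
- The arm moves only by the tool apply_moves, never from a script. Its arguments are lists of equal length, an entry for each row: "rotation": the turn, a rotation vector about the world's x, y, z in shares of pi/2 rad (1.0 is pi/2 rad), a list of three; "xyz": the shift along the world's x, y, z in parts of the range, where 1.0 means 0.75 m, a list of three; "claw": the closure, from 0 (fully open) to 1 (shut). A call has exactly 10 rows; each row is the pose to reach, as a shift and turn from the pose commanded when the call began; what a row does not reach only later rows make up. A row lasts 1/8 s, in which the tool goes at most 62.5 mm and 10.7 degrees, less where a joint would pass 70% of its speed; a pose out of reach is approached as far as the arm can. No shift or turn number may pass 1 either way. A call with a gripper value outside its range is refused whole. The fingers move at their own pace and stop on an object; "newtons" is the grip in N (left out, the last holds). Time passes only in rows, so rows that repeat a pose let the fingers close, or fill a call up. It gives the time, the measured TCP pose, the force, the opening and the grip force at its end, in the units of the state.
- ctrl.sense(): the state, without advancing time (a new reading comes with each control period).
- imaging.get_image(name): name is "side" or "top"; returns (picture, depth): 480x640x3 uint8, red, green, blue; 480x640 float32, m along the optical axis (not along the pixel's ray), 0 where there is no reading.
- imaging.get_calibration(name): a dict with "vfov" (degrees; the focal length in pixels is half the picture's height over the tangent of half this angle, whatever the lens; pixels are square), "cx", "cy" (the principal point, pixels), "dist" ([k1, k2, p1, p2, k3] as OpenCV has them; the pictures are not rectified), "cam_to_world" (4x4, takes a point from camera to world coordinates). Camera axes: x right, y up, looking along -z (the intrinsics and any distortion apply to the point x, -y, -z); pixel columns grow to the right and rows downward; lengths in m; the calibration is good to about 2 mm. A picture is of the moment at which its call begins. get_calibration takes no time and is no camera call.
- ctrl.hand_in(): hands the job in; it is judged then, once.
Trained networks look in the newest picture that a camera, given by its name, has taken for a name from the list of things; names that differ only in an ending like _2 or _b are one class to them, and where a whole thing is asked for, a point or a joint stands for the part that bears it (a point fixed in the world has none). Each returns a list of dicts, best first, with "p" (0 to 1); they miss things now and then, are a little off and sometimes report something else, mostly with a low value. They report only what shows in the picture. A call takes as long as a camera call.
- boxes_of(camera, target): "at" ([x, y, z] in m, in world coordinates, good to about 4 mm: the middle of the surface that is visible of it).
- landmark_of(camera, target): "at" ([x, y, z] in m, in world coordinates, good to about 4 mm: a listed point, or the origin of a listed thing).
The state is a dict: "clock": time; "joint_positions": joint angles; "joint_velocities": joint speeds; "joint_efforts": joint torques, N m; "tcp_pos": TCP position; "tcp_rot": TCP orientation; "wrist_force": force on the tool from outside, world axes, zero at the start; "ft_torque": the same for the moment, N m; "gripper_width": opening from 0.0 (shut) to 1.0 (fully open); "grip_force": force on a finger pad.
Only numpy, scipy, OpenCV 4.12 (cv2) and the standard library are available. Lean on these libraries where they do the work, as an engineer would, in place of code of your own. Each camera call takes 0.05 s, during which the arm holds its last target. There are 200 camera calls.

## Working session

There is one attempt and no reset: what is moved stays moved. The work goes in short steps, Python scripts to look and compute and a tool call to move; the robot and the scene stay as the last step left them, time stands still between calls to the robot, and variables do not carry over. Pictures are saved under pics/ and viewed, at most 10 in all, crops included, and the job is handed in when it is done.

Besides the shell and the picture viewer there is one more tool, called after "Call:" by a JSON object that holds its "name" and its "arguments", one argument or row to a line. apply_moves: Moves the arm, as the interface text tells. Its arguments: {"type":"object","properties":{"rotation":{"type":"array"},"xyz":{"type":"array"},"claw":{"type":"array"},"newtons":{"type":"number"}},"required":["rotation","xyz","claw"]}

```bash
mkdir -p pics; python3 - <<'E'
from cell import ctrl, imaging, boxes_of, landmark_of
import cv2, numpy as np
for c in ("side","top"):
    im,d=imaging.get_image(c); cv2.imwrite(f"pics/{c}0.png",im[:,:,::-1])
    k=imaging.get_calibration(c); print(c,k["vfov"],k["cx"],k["cy"],np.round(k["dist"],3),np.round(k["cam_to_world"],3).tolist())
    for n in ("interlock_box","cover_press","cover_hinge","bay_floor","driver_blue","adaptor_3","tape_roll","solder_reel"):
        r=landmark_of(c,n); print(n,[(np.round(q["at"],3).tolist(),round(q["p"],2)) for q in r[:2]])
s=ctrl.sense(); print({k:np.round(v,3).tolist() for k,v in s.items()})
E
```

```text
side 56.8949850243798 328.2154405483807 235.07190031877923 [-0.017  0.     0.     0.     0.   ] [[1.0, 0.008, 0.03, 0.552], [0.019, 0.613, -0.79, -0.544], [-0.024, 0.79, 0.612, 0.615], [0.0, 0.0, 0.0, 1.0]]
interlock_box [([0.497, 0.034, 0.001], 0.76)]
cover_press [([0.479, 0.032, 0.077], 0.95)]
cover_hinge [([0.559, 0.029, 0.066], 0.63)]
bay_floor [([0.503, 0.034, 0.037], 0.79)]
driver_blue []
adaptor_3 [([0.483, -0.085, 0.003], 0.67)]
tape_roll [([0.622, -0.007, 0.001], 0.68), ([0.505, 0.034, 0.036], 0.46)]
solder_reel [([0.674, 0.334, -0.001], 0.61)]
top 49.32292260648771 322.6355243417507 235.37954858573715 [-0.152  0.     0.     0.     0.   ] [[-0.011, 0.996, -0.089, 0.475], [-1.0, -0.009, 0.021, 0.141], [0.02, 0.089, 0.996, 0.948], [0.0, 0.0, 0.0, 1.0]]
interlock_box [([0.509, 0.032, 0.001], 0.56)]
cover_press [([0.476, 0.035, 0.072], 0.9)]
cover_hinge [([0.559, 0.026, 0.07], 0.6)]
bay_floor []
driver_blue [([0.522, 0.186, 0.001], 0.6)]
adaptor_3 [([0.481, -0.09, -0.003], 0.62)]
tape_roll [([0.614, -0.006, -0.004], 0.83), ([0.477, 0.036, 0.073], 0.21)]
solder_reel [([0.673, 0.331, -0.001], 0.82), ([0.688, -0.069, -0.002], 0.6)]
{'clock': 0.9, 'joint_positions': [1.198, 0.576, 0.025, 1.437, -0.015, 1.129, -0.056], 'joint_velocities': [0.0, -0.0, 0.002, 0.001, 0.001, -0.001, -0.0], 'joint_efforts': [0.0, -76.548, 2.248, -28.629, 0.015, 0.003, -0.0], 'tcp_pos': [0.192, -0.647, 0.231], 'tcp_rot': [0.99, 0.144, 0.0, 0.0], 'wrist_force': [-0.237, 0.494, 0.027], 'ft_torque': [-0.031, -0.01, -0.021], 'grip_force': 0.0, 'gripper_width': 0.999}
```

View pictures.

View pics/side0.png

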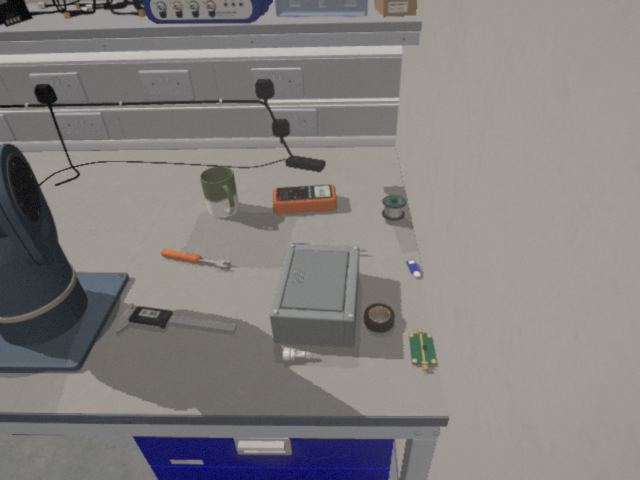

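View pics/top0.png

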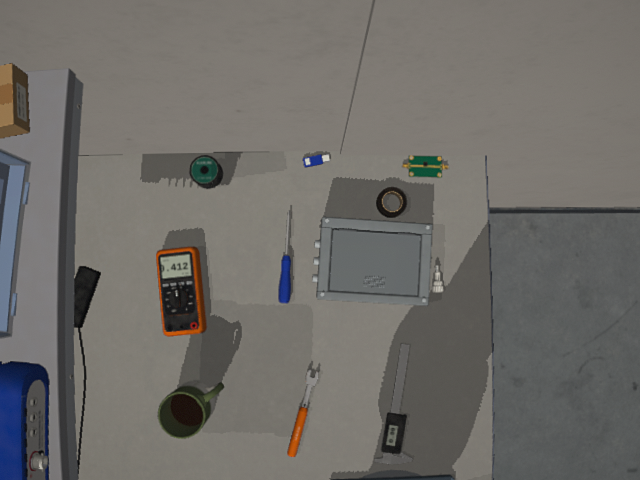

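The side and top views show the grey box shut (top view about x 318–432, y 218–303) and slightly yawed. The adaptor is at (437,278), the tape roll at (391,202) and the blue driver at (286,270). I'll fit the box's top from the depth image.

```bash
cat > h.py <<'E'
from cell import ctrl, imaging, boxes_of, landmark_of
import cv2, numpy as np
def cloud(c):
    im,d=imaging.get_image(c); k=imaging.get_calibration(c)
    f=240/np.tan(np.radians(k["vfov"])/2); K=np.array([[f,0,k["cx"]],[0,f,k["cy"]],[0,0,1]])
    u,v=np.meshgrid(np.arange(640.),np.arange(480.))
    p=cv2.undistortPoints(np.stack([u,v],-1).reshape(-1,1,2),K,np.array(k["dist"],float)).reshape(480,640,2)
    P=np.stack([p[...,0]*d,-p[...,1]*d,-d],-1); T=np.array(k["cam_to_world"])
    W=P@T[:3,:3].T+T[:3,3]; W[d==0]=np.nan
    return im,W
E
python3 - <<'E'
from h import *
for c in ("top","side"):
    im,W=cloud(c)
    m=(abs(W[...,2]-.072)<.008)&(abs(W[...,0]-.51)<.13)&(abs(W[...,1]-.033)<.14)
    m=cv2.morphologyEx(m.astype(np.uint8),cv2.MORPH_OPEN,np.ones((5,5)))>0
    Q=W[m]; r=cv2.minAreaRect((Q[:,:2]*1000).astype(np.float32)); print(c,r,np.median(Q[:,2]),np.nanmedian(W[(abs(W[...,0]-.4)<.02)&(abs(W[...,1]-.03)<.05)][:,2]))
E
```

```text
top ((508.83154296875, 34.90180206298828), (190.19851684570312, 140.64752197265625), 85.95787811279297) 0.07114704952410761 -0.0009065701868679055
side ((508.6943664550781, 32.696189880371094), (192.335205078125, 140.01641845703125), 85.81049346923828) 0.07109688703039307 -0.00033868904795186783
```

The manual's scale: shifts go in shares of 0.75 m and turns go in shares of pi/2 rad. Converting my numbers, 0.505 m / 0.75 = 0.6733, 0.45 m / 0.75 = 0.6, -0.16 rad / 1.5708 = -0.1019.

Call:
{"name": "apply_moves", "arguments": {
  "rotation": [
    [0, 0, -0.0255],
    [0, 0, -0.0509],
    [0, 0, -0.0764],
    [0, 0, -0.1019],
    [0, 0, -0.1273],
    [0, 0, -0.1528],
    [0, 0, -0.1783],
    [0, 0, -0.2037],
    [0, 0, -0.2298],
    [0, 0, -0.2298]
  ],
  "xyz": [
    [0.04, 0.0533, 0],
    [0.0827, 0.12, 0],
    [0.1253, 0.1867, 0],
    [0.168, 0.2533, 0],
    [0.2107, 0.32, 0],
    [0.2533, 0.3867, 0],
    [0.2933, 0.4533, 0],
    [0.3267, 0.5267, 0],
    [0.3467, 0.6, 0],
    [0.356, 0.6733, 0]
  ],
  "claw": [1, 1, 1, 1, 1, 1, 1, 1, 1, 1],
  "newtons": 30
}}

```text
clock: 2.25
tcp_pos: [0.4601, -0.14, 0.2315]
tcp_rot: [0.999, -0.036, 0.001, 0.0]
wrist_force: [-0.0, 0.8, 0.4]
gripper_width: -0.002
grip_force: 0.0
```

Call:
{"name": "apply_moves", "arguments": {
  "rotation": [
    [0, 0, 0],
    [0, 0, 0],
    [0, 0, 0],
    [0, 0, 0],
    [0, 0, 0],
    [0, 0, 0],
    [0, 0, 0],
    [0, 0, 0],
    [0, 0, 0],
    [0, 0, 0]
  ],
  "xyz": [
    [0.0067, 0.0667, -0.0133],
    [0.0133, 0.1333, -0.04],
    [0.02, 0.1933, -0.08],
    [0.0253, 0.2267, -0.12],
    [0.0253, 0.2373, -0.16],
    [0.0253, 0.2373, -0.184],
    [0.0253, 0.2373, -0.1933],
    [0.0253, 0.2373, -0.1933],
    [0.0253, 0.2373, -0.1933],
    [0.0253, 0.2373, -0.1933]
  ],
  "claw": [1, 1, 1, 1, 1, 1, 1, 1, 1, 1]
}}

```text
clock: 3.5
tcp_pos: [0.4787, 0.0359, 0.087]
tcp_rot: [0.999, -0.036, 0.001, -0.0]
wrist_force: [0.0, 0.7, 0.4]
gripper_width: 0.0
grip_force: 0.0
```

In the tool's units: -0.022 m / 0.75 = -0.0293, -0.0215 m / 0.75 = -0.0287.

Call:
{"name": "apply_moves", "arguments": {
  "rotation": [
    [0, 0, 0],
    [0, 0, 0],
    [0, 0, 0],
    [0, 0, 0],
    [0, 0, 0],
    [0, 0, 0],
    [0, 0, 0],
    [0, 0, 0],
    [0, 0, 0],
    [0, 0, 0]
  ],
  "xyz": [
    [0, 0, -0.0067],
    [0, 0, -0.0133],
    [0, 0, -0.0167],
    [0, 0, -0.02],
    [0, 0, -0.0233],
    [0, 0, -0.0267],
    [0, 0, -0.0287],
    [0, 0, -0.0293],
    [0, 0, -0.0293],
    [0, 0, -0.0293]
  ],
  "claw": [1, 1, 1, 1, 1, 1, 1, 1, 1, 1]
}}

```text
clock: 4.75
tcp_pos: [0.4782, 0.0359, 0.0664]
tcp_rot: [0.999, -0.036, 0.001, -0.0]
wrist_force: [-10.7, -0.4, 41.2]
gripper_width: -0.0
grip_force: 20.5
```

In the tool's units: -0.2 m / 0.75 = -0.2667, -0.02 m / 0.75 = -0.0267.

Call:
{"name": "apply_moves", "arguments": {
  "rotation": [
    [0, 0, 0],
    [0, 0, 0],
    [0, 0, 0],
    [0, 0, 0],
    [0, 0, 0],
    [0, 0, 0],
    [0, 0, 0],
    [0, 0, 0],
    [0, 0, 0],
    [0, 0, 0]
  ],
  "xyz": [
    [0, 0, 0.04],
    [0, 0, 0.1067],
    [-0.0067, 0, 0.1733],
    [-0.0267, -0.04, 0.2267],
    [-0.04, -0.0933, 0.2533],
    [-0.04, -0.16, 0.2533],
    [-0.04, -0.2267, 0.2533],
    [-0.04, -0.2667, 0.2533],
    [-0.04, -0.2667, 0.2533],
    [-0.04, -0.2667, 0.2533]
  ],
  "claw": [1, 1, 1, 1, 1, 1, 1, 1, 1, 1]
}}

```text
clock: 6.0
tcp_pos: [0.4483, -0.1634, 0.2541]
tcp_rot: [0.999, -0.036, -0.0, -0.0]
wrist_force: [-0.1, -0.3, 0.2]
gripper_width: -0.001
grip_force: 0.0
```

```bash
python3 - <<'E'
from h import *
for i in range(2):
  for c in ("top","side"):
    im,W=cloud(c); cv2.imwrite(f"pics/{c}1.png",im[:,:,::-1])
    for n in ("round_top","square_top","bay_floor","cover_press"):
        r=landmark_of(c,n); print(c,n,[(np.round(q["at"],3).tolist(),round(q["p"],2)) for q in r[:2]])
a=cv2.imread("pics/top1.png")[190:330,250:480]; b=cv2.imread("pics/side1.png")[210:370,230:460]
a=cv2.resize(a,None,fx=3,fy=3)[:300*1]if 0 else cv2.resize(a,(690,420)); b=cv2.resize(b,(690,480))
cv2.imwrite("pics/a1.png",a); cv2.imwrite("pics/b1.png",b)
E
```

```text
top round_top []
top square_top [([0.478, -0.014, 0.057], 0.46)]
top bay_floor [([0.506, 0.032, 0.034], 0.73), ([0.689, -0.07, 0.0], 0.17)]
top cover_press [([0.55, 0.031, 0.146], 0.63), ([0.697, 0.127, -0.005], 0.6)]
side round_top [([0.485, 0.082, 0.053], 0.58)]
side square_top [([0.481, -0.016, 0.056], 0.61)]
side bay_floor [([0.507, 0.032, 0.034], 0.97)]
side cover_press [([0.55, 0.031, 0.151], 0.78), ([0.674, 0.331, -0.002], 0.49)]
top round_top [([0.488, 0.083, 0.059], 0.75)]
top square_top [([0.558, 0.027, 0.069], 0.61), ([0.481, -0.013, 0.055], 0.55)]
top bay_floor [([0.508, 0.033, 0.036], 0.94), ([0.524, 0.184, -0.002], 0.51)]
top cover_press []
side round_top [([0.485, 0.085, 0.052], 0.69)]
side square_top [([0.506, 0.03, 0.038], 0.44), ([0.478, -0.015, 0.059], 0.39)]
side bay_floor [([0.506, 0.032, 0.037], 0.87)]
side cover_press [([0.547, 0.026, 0.152], 0.61)]
```

View pics/a1.png

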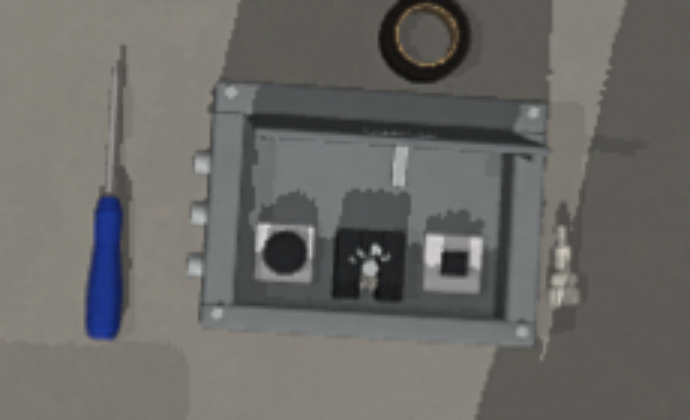

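View pics/b1.png

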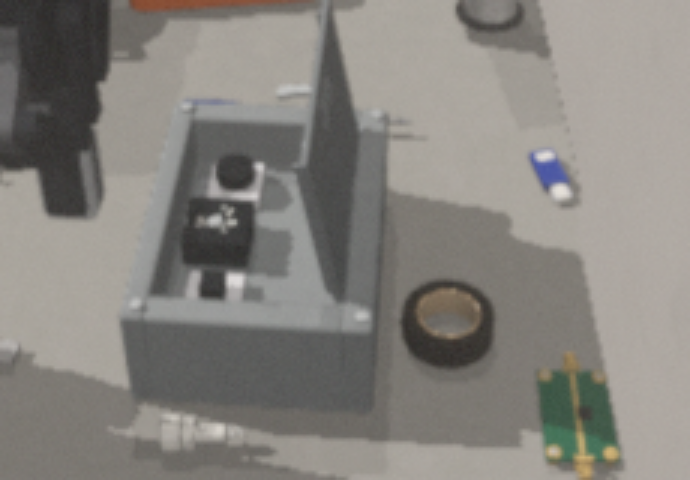

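The cover is upright. The round button is on the left (crop 285,252) and the square key on the right (453,262). Next I press the round button with the tool tilted away from the cover.

In the tool's units: 0.25 m / 0.75 = 0.3333, 0.041 m / 0.75 = 0.0547, -0.2 rad / 1.5708 = -0.1273.

Call:
{"name": "apply_moves", "arguments": {
  "rotation": [
    [0, 0, 0],
    [-0.0019, -0.0255, 0],
    [-0.0038, -0.0509, 0],
    [-0.0057, -0.0764, 0],
    [-0.0076, -0.1019, 0],
    [-0.0089, -0.1273, 0],
    [-0.0089, -0.1273, 0],
    [-0.0089, -0.1273, 0],
    [-0.0089, -0.1273, 0],
    [-0.0089, -0.1273, 0]
  ],
  "xyz": [
    [0.0107, 0.0667, 0],
    [0.0213, 0.1333, 0],
    [0.032, 0.2, 0],
    [0.0427, 0.2667, 0],
    [0.0507, 0.3133, -0.0267],
    [0.0547, 0.3333, -0.08],
    [0.0547, 0.3333, -0.1467],
    [0.0547, 0.3333, -0.2],
    [0.0547, 0.3333, -0.232],
    [0.0547, 0.3333, -0.232]
  ],
  "claw": [1, 1, 1, 1, 1, 1, 1, 1, 1, 1]
}}

```text
clock: 8.25
tcp_pos: [0.4883, 0.0858, 0.0789]
tcp_rot: [0.994, -0.036, 0.098, 0.004]
wrist_force: [-0.9, -0.8, 0.4]
gripper_width: -0.005
grip_force: 0.0
```

```bash
python3 - <<'E'
from h import *
s=ctrl.sense(); print(s["tcp_pos"],s["tcp_rot"],s["joint_positions"])
im,W=cloud("side"); im2,W=cloud("top")
b=cv2.resize(im[170:370,230:460],(690,600))[:,:,::-1]; cv2.imwrite("pics/b2.png",b)
E
```

```text
[0.48829614 0.08577638 0.07887412] [ 0.99449698 -0.0356457   0.09843039  0.00407394] [-0.34034565  0.47014731  0.02173113  2.25376508  0.27754101  0.24465098
 -2.22793094]
```

View pics/b2.png

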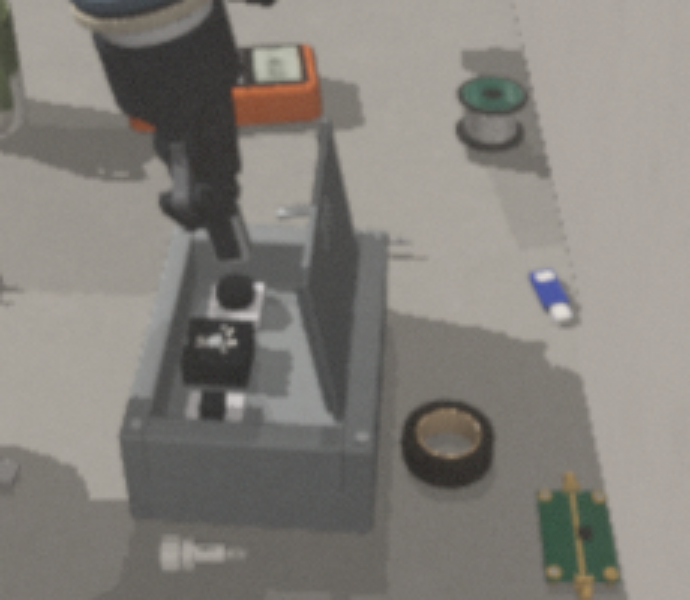

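The closed fingertips hang above the round button, at about (232,250) with the button at (235,292), well clear of the cover. I'll cut the tilt a little for joint margin, then press.

In the tool's units: -0.0275 m / 0.75 = -0.0367, -0.026 m / 0.75 = -0.0347, 0.08 rad / 1.5708 = 0.0509.

Call:
{"name": "apply_moves", "arguments": {
  "rotation": [
    [0.0019, 0.0255, 0],
    [0.0038, 0.0509, 0],
    [0.0038, 0.0509, 0],
    [0.0038, 0.0509, 0],
    [0.0038, 0.0509, 0],
    [0.0038, 0.0509, 0],
    [0.0038, 0.0509, 0],
    [0.0038, 0.0509, 0],
    [0.0038, 0.0509, 0],
    [0.0038, 0.0509, 0]
  ],
  "xyz": [
    [0, 0, -0.008],
    [0, 0, -0.016],
    [0, 0, -0.0227],
    [0, 0, -0.0267],
    [0, 0, -0.03],
    [0, 0, -0.0327],
    [0, 0, -0.0347],
    [0, 0, -0.0367],
    [0, 0, -0.0367],
    [0, 0, -0.0367]
  ],
  "claw": [1, 1, 1, 1, 1, 1, 1, 1, 1, 1]
}}

```text
clock: 9.6
tcp_pos: [0.4891, 0.086, 0.0528]
tcp_rot: [0.998, -0.036, 0.06, 0.002]
wrist_force: [-1.2, 1.1, 3.1]
gripper_width: -0.0
grip_force: 1.6
```

```bash
python3 - <<'E'
from h import *
s=ctrl.sense(); print(s["tcp_pos"],s["tcp_rot"],s["joint_positions"],s["wrist_force"],s["ft_torque"])
E
```

```text
[0.48909355 0.08600826 0.05278728] [ 0.99755136 -0.03597566  0.05994747  0.0018289 ] [-0.26144924  0.53482629 -0.05515877  2.20435204  0.2456537   0.29965531
 -2.1813277 ] [-1.18923773  1.13763744  3.11242014] [0.13191396 0.4748075  0.02395759]
```

In the tool's units: -0.0015 m / 0.75 = -0.002, -0.0013 m / 0.75 = -0.0017.

Call:
{"name": "apply_moves", "arguments": {
  "rotation": [
    [0, 0, 0],
    [0, 0, 0],
    [0, 0, 0],
    [0, 0, 0],
    [0, 0, 0],
    [0, 0, 0],
    [0, 0, 0],
    [0, 0, 0],
    [0, 0, 0],
    [0, 0, 0]
  ],
  "xyz": [
    [0, 0, -0.0007],
    [0, 0, -0.0013],
    [0, 0, -0.0017],
    [0, 0, -0.002],
    [0, 0, -0.002],
    [0, 0, -0.002],
    [0, 0, -0.002],
    [0, 0, -0.002],
    [0, 0, -0.002],
    [0, 0, -0.002]
  ],
  "claw": [1, 1, 1, 1, 1, 1, 1, 1, 1, 1]
}}

```text
clock: 10.85
tcp_pos: [0.4892, 0.086, 0.0516]
tcp_rot: [0.998, -0.036, 0.06, 0.002]
wrist_force: [-3.7, 1.1, 11.1]
gripper_width: -0.001
grip_force: 5.4
```

The reading is 11 N, above the button's 4 N full travel, so it has bottomed. I'll retract and go over behind the cover.

In the tool's units: 0.185 m / 0.75 = 0.2467, 0.17 m / 0.75 = 0.2267, 0.12 rad / 1.5708 = 0.0764.

Call:
{"name": "apply_moves", "arguments": {
  "rotation": [
    [0, 0, 0],
    [0, 0, 0],
    [0, 0, 0],
    [0, 0, 0],
    [0.0019, 0.0255, 0],
    [0.0038, 0.0509, 0],
    [0.0057, 0.0764, 0],
    [0.0057, 0.0764, 0],
    [0.0057, 0.0764, 0],
    [0.0057, 0.0764, 0]
  ],
  "xyz": [
    [0, 0, 0.0267],
    [0, 0, 0.0933],
    [0, 0, 0.16],
    [0, 0, 0.2267],
    [0.0067, -0.004, 0.2467],
    [0.04, -0.024, 0.2467],
    [0.0867, -0.0507, 0.2467],
    [0.12, -0.0707, 0.2467],
    [0.1307, -0.0773, 0.2467],
    [0.1307, -0.0773, 0.2467]
  ],
  "claw": [1, 1, 1, 1, 1, 1, 1, 1, 1, 1]
}}

```text
clock: 12.1
tcp_pos: [0.587, 0.0279, 0.2359]
tcp_rot: [0.999, -0.036, -0.0, -0.001]
wrist_force: [-0.3, 0.3, 0.1]
gripper_width: 0.001
grip_force: 0.0
```

```bash
python3 - <<'E'
from h import *
s=ctrl.sense(); print(s["tcp_pos"],s["tcp_rot"],s["joint_positions"],s["wrist_force"])
im,W=cloud("side"); m=(abs(W[...,0]-.55)<.04)&(abs(W[...,1]-.03)<.1)&(W[...,2]>.09)&(W[...,2]<.19)
print(m.sum(), W[m].min(0),W[m].max(0))
cv2.imwrite("pics/b3.png",cv2.resize(im[170:370,230:460],(690,600))[:,:,::-1])
E
```

```text
[0.58696859 0.02790902 0.23587188] [ 9.99337679e-01 -3.63839362e-02 -3.87089798e-04 -5.13410175e-04] [-0.02642338  0.44219212 -0.1507457   1.66613129  0.07326594  1.03939553
 -1.84365038] [-0.30859748  0.33672518  0.12473936]
1096 [ 0.52054083 -0.04605369  0.09006384] [0.56160049 0.103623   0.17197389]
```

View pics/b3.png

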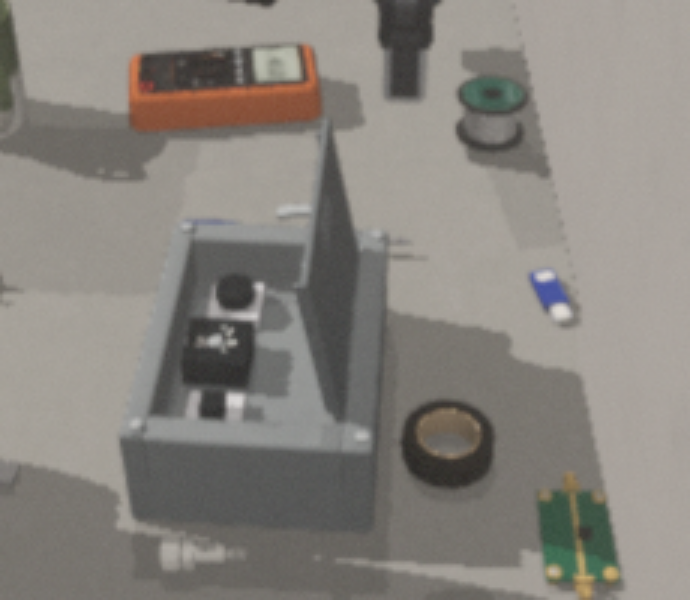

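The fingers are behind and above the cover (tip at about (405,95)), and the bay and buttons are unchanged. Now I sweep the cover shut along its arc.

In the tool's units: -0.0897 m / 0.75 = -0.1196, -0.0885 m / 0.75 = -0.118.

Call:
{"name": "apply_moves", "arguments": {
  "rotation": [
    [0, 0, 0],
    [0, 0, 0],
    [0, 0, 0],
    [0, 0, 0],
    [0, 0, 0],
    [0, 0, 0],
    [0, 0, 0],
    [0, 0, 0],
    [0, 0, 0],
    [0, 0, 0]
  ],
  "xyz": [
    [0, 0, -0.04],
    [-0.0053, 0, -0.0933],
    [-0.012, 0.0013, -0.1173],
    [-0.0187, 0.0013, -0.1173],
    [-0.0253, 0.0013, -0.1173],
    [-0.032, 0.0027, -0.1173],
    [-0.0387, 0.0027, -0.1173],
    [-0.0453, 0.0033, -0.1173],
    [-0.052, 0.004, -0.118],
    [-0.06, 0.004, -0.1196]
  ],
  "claw": [1, 1, 1, 1, 1, 1, 1, 1, 1, 1]
}}

```text
clock: 13.4
tcp_pos: [0.5423, 0.0311, 0.1467]
tcp_rot: [0.999, -0.036, 0.0, -0.001]
wrist_force: [3.4, 0.8, -1.4]
gripper_width: 0.004
grip_force: 1.0
```

In the tool's units: -0.0602 m / 0.75 = -0.0803, 0.004 m / 0.75 = 0.0053.

Call:
{"name": "apply_moves", "arguments": {
  "rotation": [
    [0, 0, 0],
    [0, 0, 0],
    [0, 0, 0],
    [0, 0, 0],
    [0, 0, 0],
    [0, 0, 0],
    [0, 0, 0],
    [0, 0, 0],
    [0, 0, 0],
    [0, 0, 0]
  ],
  "xyz": [
    [-0.0107, 0.0007, -0.0032],
    [-0.0208, 0.0013, -0.0076],
    [-0.0307, 0.002, -0.0128],
    [-0.04, 0.0027, -0.0191],
    [-0.0489, 0.0033, -0.0264],
    [-0.0569, 0.004, -0.0347],
    [-0.0643, 0.0047, -0.0437],
    [-0.0707, 0.0053, -0.0536],
    [-0.076, 0.0053, -0.0641],
    [-0.0803, 0.006, -0.0753]
  ],
  "claw": [1, 1, 1, 1, 1, 1, 1, 1, 1, 1]
}}

```text
clock: 14.65
tcp_pos: [0.482, 0.0354, 0.0896]
tcp_rot: [0.999, -0.036, 0.0, -0.001]
wrist_force: [4.4, -1.2, 2.6]
gripper_width: 0.003
grip_force: 2.1
```

In the tool's units: -0.0238 m / 0.75 = -0.0317, -0.0007 m / 0.75 = -0.0009.

Call:
{"name": "apply_moves", "arguments": {
  "rotation": [
    [0, 0, 0],
    [0, 0, 0],
    [0, 0, 0],
    [0, 0, 0],
    [0, 0, 0],
    [0, 0, 0],
    [0, 0, 0],
    [0, 0, 0],
    [0, 0, 0],
    [0, 0, 0]
  ],
  "xyz": [
    [-0.0009, 0, -0.0033],
    [-0.0019, 0, -0.0067],
    [-0.0027, 0, -0.01],
    [-0.0036, 0, -0.0133],
    [-0.0044, 0, -0.0167],
    [-0.0053, 0, -0.02],
    [-0.0053, 0, -0.0233],
    [-0.0053, 0, -0.0267],
    [-0.0053, 0, -0.0293],
    [-0.0053, 0, -0.0317]
  ],
  "claw": [1, 1, 1, 1, 1, 1, 1, 1, 1, 1]
}}

```text
clock: 15.9
tcp_pos: [0.4782, 0.0355, 0.0666]
tcp_rot: [0.999, -0.036, 0.0, -0.001]
wrist_force: [-3.3, 0.9, 29.7]
gripper_width: 0.002
grip_force: 14.7
```

In the tool's units: -0.0008 m / 0.75 = -0.0011, -0.0005 m / 0.75 = -0.0007.

Call:
{"name": "apply_moves", "arguments": {
  "rotation": [
    [0, 0, 0],
    [0, 0, 0],
    [0, 0, 0],
    [0, 0, 0],
    [0, 0, 0],
    [0, 0, 0],
    [0, 0, 0],
    [0, 0, 0],
    [0, 0, 0],
    [0, 0, 0]
  ],
  "xyz": [
    [0, 0, -0.0007],
    [0, 0, -0.0011],
    [0, 0, -0.0011],
    [0, 0, -0.0011],
    [0, 0, -0.0011],
    [0, 0, -0.0011],
    [0, 0, -0.0011],
    [0, 0, -0.0011],
    [0, 0, -0.0011],
    [0, 0, -0.0011]
  ],
  "claw": [1, 1, 1, 1, 1, 1, 1, 1, 1, 1]
}}

```text
clock: 17.15
tcp_pos: [0.4782, 0.0355, 0.0666]
tcp_rot: [0.999, -0.036, 0.001, -0.001]
wrist_force: [-2.7, 0.7, 25.3]
gripper_width: 0.002
grip_force: 12.5
```

In the tool's units: -0.19 m / 0.75 = -0.2533, 0.17 m / 0.75 = 0.2267.

Call:
{"name": "apply_moves", "arguments": {
  "rotation": [
    [0, 0, 0],
    [0, 0, 0],
    [0, 0, 0],
    [0, 0, 0],
    [0, 0, 0],
    [0, 0, 0],
    [0, 0, 0],
    [0, 0, 0],
    [0, 0, 0],
    [0, 0, 0]
  ],
  "xyz": [
    [0, 0, 0.0067],
    [0, 0, 0.016],
    [0, 0, 0.04],
    [0, 0, 0.0933],
    [0, 0, 0.16],
    [0, 0, 0.2133],
    [-0.0133, -0.0667, 0.2267],
    [-0.0267, -0.1333, 0.2267],
    [-0.0267, -0.2, 0.2267],
    [-0.0267, -0.2533, 0.2267]
  ],
  "claw": [1, 1, 1, 1, 1, 1, 1, 1, 1, 1]
}}

```text
clock: 18.4
tcp_pos: [0.4565, -0.1564, 0.2352]
tcp_rot: [0.999, -0.037, -0.001, -0.001]
wrist_force: [0.5, -0.1, 0.3]
gripper_width: 0.004
grip_force: 0.0
```

Call:
{"name": "apply_moves", "arguments": {
  "rotation": [
    [0, 0, 0],
    [0, 0, 0],
    [0, 0, 0],
    [0, 0, 0],
    [0, 0, 0],
    [0, 0, 0],
    [0, 0, 0],
    [0, 0, 0],
    [0, 0, 0],
    [0, 0, 0]
  ],
  "xyz": [
    [0, 0, 0],
    [0, 0, 0],
    [0, 0, 0],
    [0, 0, 0],
    [0, 0, 0],
    [0, 0, 0],
    [0, 0, 0],
    [0, 0, 0],
    [0, 0, 0],
    [0, 0, 0]
  ],
  "claw": [1, 1, 1, 1, 1, 1, 1, 1, 1, 1]
}}

```text
clock: 19.65
tcp_pos: [0.458, -0.1546, 0.2355]
tcp_rot: [0.999, -0.036, -0.0, -0.001]
wrist_force: [-0.2, 0.6, -1.0]
gripper_width: 0.001
grip_force: 0.0
```

```bash
python3 - <<'E'
from h import *
im,W=cloud("side"); im2,W=cloud("top")
ex=np.array([.9974,-.0719]);O=np.array([.5038,.0342])
D=W[...,:2]-O; bx=D@ex; by=D@np.array([.0719,.9974])
for lo,hi in ((-.045,-.035),(-.01,0),(.035,.045),(-.064,-.058)):
    m=(bx>lo)&(bx<hi)&(abs(by)<.06); print(lo,np.nanmedian(W[m][:,2]))
cv2.imwrite("pics/b4.png",cv2.resize(im[170:370,230:460],(690,600))[:,:,::-1])
E
```

```text
-0.045 0.07219652627604656
-0.01 0.07193032540823596
0.035 0.07143926205892337
-0.064 0.070039244739445
```

View pics/b4.png

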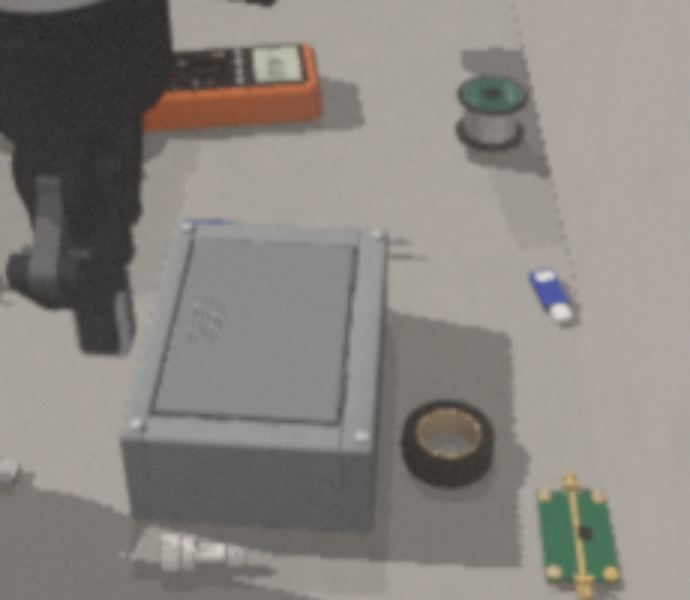

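The cover is flush and stays shut, from (190,235) to (355,420). The tape, adaptor and board haven't moved, and the arm touches nothing.

```bash
python3 -c "
from cell import ctrl
print(ctrl.hand_in())"
```

```text
the job is handed in; nothing more can be done
None
```

The box is reset and handed in at about 20 s: the cover popped open, the round button was pressed until it bottomed (11 N), and the cover is latched shut, flush with the rim to within about 2 mm by depth camera; the square key and loose items I could see were not disturbed.

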